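# Locate a slide carrier on the imager stage against two pins and an end stop

## Robot

A 6-joint arm with a two-finger parallel gripper is mounted at the origin on the work surface. World frame = base frame: x ahead of the robot, y to its left, z up, the work surface at z = 0. Lengths are in m, angles in degrees, forces in N, time in s.
With the tool pointing down it reaches from about 0.3 to 0.75 m from the base axis. Payload 8.5 kg.
Tool frame: the origin (TCP) lies on the centre line of the jaws, within the pads' length; the fingertips stand 17 mm ahead of it and the grasp point (between the pads) lies 2 mm behind it (env.tip_extent is the distance from the TCP to the fingertips, in m); z points along the fingers, y is the direction in which the jaws open and shut (so a half turn about z gives the same grasp; the last joint's range is limited). The gripper opens to 85 mm and grips with 20 to 120 N. Pads are 22 mm wide; open, the fingers measure 114 mm over their backs; the gripper's body (76 mm by 85 mm) begins 54 mm behind the grasp point. The pads swing forward as they close: fully open they stand 13 mm farther back than shut.
Start: joints at [-83.898, 21.807, 74.336, -0, 83.858, -12.336], TCP at [0.174, -0.522, 0.248] pointing down, gripper open.
Joint ranges: [-178.18, 178.18], [-50.72, 133.34], [12.68, 142.11], [-81.47, 261.47], [9.98, 163.14], [-165.26, 165.26]. Speed limits (degrees/s): [136.94, 136.94, 180, 180, 180, 180].

## Interface

Orientations are given as a 3x3 rotation matrix whose columns are the frame's x, y, z axes.
In Python, from rig import telemetry, get_image, camera_params, close_job, env gives the robot as it stands.
- The arm moves only by the tool apply_moves, never from a script. Its argument "motion" is a list of rows, each an object of numbers: "tx", "ty", "tz": the shift along the tool's x, y, z in cm; "turn": the turn about the tool's z in degrees; "jaw": the gripper's target within -1 to 1 (fully open at 1, half-way at 0, shut at -1). In form: [{"tx": .., "ty": .., "tz": .., "turn": .., "jaw": ..}, ...]. A call has 1 to 5 rows; each row is the pose to reach, as a shift and turn from the pose measured when the call began, along the tool's axes at that moment; what a row does not reach only later rows make up. A row lasts 1/12 s, in which the tool goes at most 41.7 mm and 7.16 degrees, less where a joint would pass 70% of its speed; a pose out of reach is approached as far as the arm can. A call with a gripper value outside its range is refused whole. The fingers move at their own pace and stop on an object; "squeeze" is the grip in N (left out, the last holds). Time passes only in rows, so rows that repeat a pose let the fingers close. It gives the time, the measured TCP pose, the force and the opening at its end, in the units of the state.
- telemetry.observe(): the state, without advancing time (a new reading comes with each control period).
- get_image(name): name is "scene" or "top" or "wrist"; returns (picture, depth): 480x640x3 uint8, red, green, blue; 480x640 float32, m along the optical axis (not along the pixel's ray), 0 where there is no reading.
- camera_params(name): a dict with "fx", "fy", "cx", "cy" (pixels), "rvec" (rotation vector, rad) and "tvec" (3), from world to camera coordinates, as OpenCV has them. Camera axes: x right, y down, z forward; pixel columns grow to the right and rows downward; lengths in m; the calibration is good to about 2 mm. A picture is of the moment at which its call begins: read the wrist's pose just before it. camera_params takes no time and is no camera call; for the wrist camera it gives the pose at the moment of the call.
- close_job(): hands the job in, once; it reports no verdict.
The state is a dict: "time_s": time; "q": joint angles; "qvel": joint speeds; "joint_efforts": joint torques, N m; "position": TCP position; "tool_rot": TCP orientation; "ft_force": force on the tool from outside, world axes, zero at the start; "wrist_torque": the same for the moment, N m; "grip_width": finger opening in m.
Only numpy, scipy, OpenCV 4.12 (cv2) and the standard library are available. Lean on these libraries where they do the work, as an engineer would, in place of code of your own. Each camera call takes 0.05 s, during which the arm holds its last target. There are 200 camera calls.

## Task

Pick up the aluminium slide carrier by its black knob, lay it flat on the imager stage, and gently slide it fully home: its long edge against both brass pins and its short edge against the red end stop (pressing in the stop's small spring plunger), so that it bears on all three at the same moment under a light steady push. Then let go and leave it there, touching all three; never push or set it down harder than about 20 N, and leave everything else on the bench where it is.

Things in the scene. Friction and masses are not known exactly. Their poses are not given: they have to be found in the camera images.
- carrier: Loose slide carrier: aluminium plate 86 x 128 x 8 mm (x, y, z), 0.2 to 0.35 kg, two glass slides in its top, a round black knob (18 mm diameter, 34 mm tall) on its top at the exact centre; the same either way round. Starts flat on the bench. Origin: centre of its underside, z up. Friction on the polished stage, pins and stop is about 0.2 (a drag of 1 to 2 N as it slides).
- knob_top (a point): Centre of the top of the carrier's black knob, 42 mm above the carrier's underside.
- stage: Fixed, rigid imager stage, 170 x 230 x 30 mm (x, y, z), white with a flat dark grey top, bearing two brass pins and a red end stop. Its place and yaw vary. Origin: centre of its underside; x points towards the pins, y towards the stop. With the carrier home, the carrier's y axis is parallel to this y and its origin at x = 6 mm here. About 8 N along +x and 6 N along +y together, with 4 N down so it cannot tip, seats it.
- pin_a: Fixed brass locating pin, 12 mm diameter, standing 16 mm above the stage's top, at x = 55 mm, y = -30 mm in the stage frame. Origin: centre of its foot, on the stage's top.
- pin_b: Fixed brass locating pin like pin_a, at x = 55 mm, y = +50 mm in the stage frame. Origin: centre of its foot, on the stage's top.
- stop_rail: Flush steel rail in the stage's top bearing the red end stop, 30 x 20 x 16 mm (x, y, z), its round nose (radius 10) facing the carrier, clamped rigidly at a new spot each time, which is not in this pose (find it by sight or feel). Origin: rail's middle, on the stage's top, at x = 6, y = 84 mm in the stage frame; the nose's tip is at y = 60 to 88 mm in the stage frame, so the carrier's origin ends at y = -4 to 24 mm there.
- plunger (a joint): Slim steel spring plunger (6 mm diameter) jutting 4 mm out of the end stop's nose towards the carrier, 4.5 mm above the stage's top. 0 = out, 0.004 m = pushed flush, the carrier's edge on the nose. Its spring is very weak (under 0.2 N).
- tube_rack: Bystander: blue tube rack with white caps, 65 x 105 x 57 mm. Origin: centre of its underside.
- slide_box: Bystander: white slide box with a teal band, 80 x 160 x 32 mm. Origin: centre of its underside.
- bottle: Bystander: reagent bottle with a blue cap, 52 mm diameter, 100 mm tall. Origin: centre of its underside.
- jar: Bystander: small jar with an orange cap, 34 mm diameter, 40 mm tall, between the stage and where the carrier starts. Origin: centre of its underside.
- forceps: Bystander: steel forceps lying along their x axis, 128 x 16 x 8 mm, between the stage and where the carrier starts. Origin: middle, underside.
- pipette: Bystander: white hand pipette lying along its x axis, from x = -100 to 130 mm, 26 mm wide, 28 mm high. Origin: underside.
- beaker: Bystander: clear plastic beaker, 60 mm diameter, 70 mm tall. Origin: centre of its underside.
Not all that is in view belongs to the job. Leave any brown look-alike of the carrier alone.

How it is judged:
By the outcome, as a careful person would: the job done as asked, in the order asked, and still so for the second after the job is handed in, with the robot touching nothing.
It also fails if it takes over 72 s, if anything falls off the work surface, if the arm or the gripper's body presses on something with over 40 N, if the wrist force passes 120 N, or if a joint passes its speed limit or range.

## Working session

There is one attempt and no reset: what is moved stays moved. The work goes in short steps, Python scripts to look and compute and a tool call to move; the robot and the scene stay as the last step left them, time stands still between calls to the robot, and variables do not carry over. Pictures are saved under pics/ and viewed, about 8 in all and at most 12, crops included, and the job is handed in when it is done.

Besides the shell and the picture viewer there is one more tool, called after "Request:" as name(argument=value, ...), one argument or row to a line, values as JSON. apply_moves: Moves the arm, as the interface text tells. Its arguments: {"type":"object","properties":{"motion":{"type":"array"},"squeeze":{"type":"number"}},"required":["motion"]}

```bash
ls; mkdir -p pics
cat > h.py <<'E'
import numpy as np, cv2
from rig import telemetry, get_image, camera_params, close_job, env
def cam(n):
    p=camera_params(n); R,_=cv2.Rodrigues(np.array(p["rvec"],float)); return p,R,np.array(p["tvec"],float).ravel()
def ray(c,u,v,z):
    p,R,t=c; d=R.T@np.array([(u-p["cx"])/p["fx"],(v-p["cy"])/p["fy"],1]); o=-R.T@t
    return o+d*(z-o[2])/d[2]
def proj(c,P):
    p,R,t=c; q=R@np.array(P,float)+t; return np.array([p["fx"]*q[0]/q[2]+p["cx"],p["fy"]*q[1]/q[2]+p["cy"]])
def save(n,im): cv2.imwrite("pics/"+n,cv2.cvtColor(im,cv2.COLOR_RGB2BGR))
E
python3 - <<'E'
from h import *
for n in("top","scene"):
    im,d=get_image(n); save(n+"0.png",im); np.savez(n+"0.npz",im=im,d=d); c=cam(n); print(n,-c[1].T@c[2],c[0]["fx"])
s=telemetry.observe(); print(s)
E
```

```text
pics
top [0.45303441 0.01489174 1.24044403] 510.18997539087525
scene [1.31662918 0.38474202 0.77713326] 487.6216490192162
{'time_s': 0.1, 'q': array([-8.38964860e+01,  2.18372062e+01,  7.43801479e+01,  8.64121578e-04,
        8.38591964e+01, -1.23356457e+01]), 'qvel': array([ 0.02845239, -0.05146214, -0.07750212, -0.03878531,  0.10230616,
       -0.01629437]), 'joint_efforts': array([ 3.58296085e-03, -4.49218941e+01, -2.31656742e+01, -2.16641761e-04,
        3.62028542e-03, -4.25566355e-06]), 'position': array([ 0.17393896, -0.52150799,  0.24777434]), 'tool_rot': array([[ 9.48660587e-01,  3.16295864e-01, -1.27146173e-04],
       [ 3.16295748e-01, -9.48659702e-01,  1.33007845e-03],
       [ 3.00079863e-04, -1.30200880e-03, -9.99999107e-01]]), 'ft_force': array([ 0.17548183, -0.60286662,  0.60985166]), 'wrist_torque': array([-0.00717939,  0.01491674,  0.02510341]), 'grip_width': 0.08532239202854336}
```

View pics/top0.png

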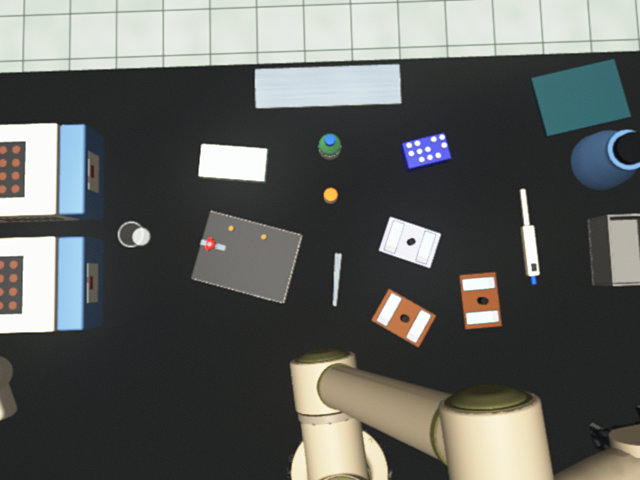

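View pics/scene0.png

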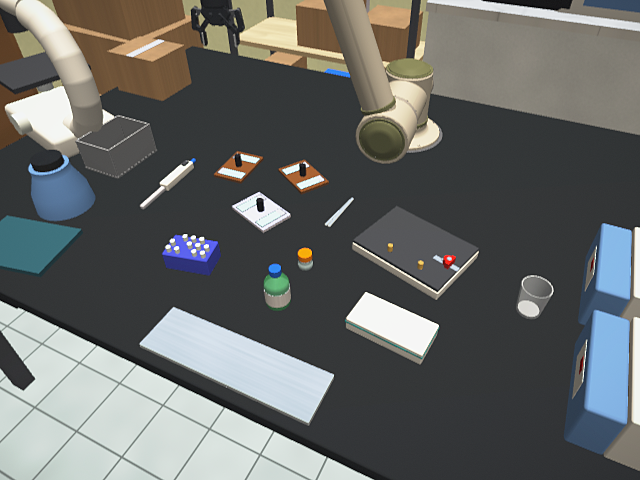

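The top view shows the aluminium carrier at about (410,241), with its knob at (411,241). The stage is around (247,257), with pins at (231,228) and (264,237) and the red stop at (209,243). The brown look-alikes are at (404,318) and (481,300).

```bash
cat > m.py <<'E'
from h import *
z=np.load("top0.npz"); im=z["im"]; c=cam("top"); hsv=cv2.cvtColor(im,cv2.COLOR_RGB2HSV)
def blob(m,x0,y0,x1,y1):
    r=np.zeros(m.shape,np.uint8); r[y0:y1,x0:x1]=(m[y0:y1,x0:x1]>0)*255
    cs,_=cv2.findContours(r,cv2.RETR_EXTERNAL,cv2.CHAIN_APPROX_NONE); return max(cs,key=cv2.contourArea)
H,S,V=[hsv[...,i].astype(int) for i in range(3)]
b=blob((V>120)&(S<60),370,210,450,275); r=cv2.minAreaRect(b); bx=cv2.boxPoints(r)
P=np.array([ray(c,*p,.008) for p in bx]); print("carrier",P.mean(0),np.linalg.norm(P-np.roll(P,1,0),axis=1)); 
L=max([P[1]-P[0],P[2]-P[1]],key=np.linalg.norm); print("yaw long",np.degrees(np.arctan2(L[1],L[0])))
k=blob(V<60,400,230,422,252); u=cv2.minEnclosingCircle(k); print("knob px",u,ray(c,*u[0],.03))
s=blob((V>45)&(S<60),185,205,308,308); r=cv2.minAreaRect(s); bx=cv2.boxPoints(r)
P=np.array([ray(c,*p,.03) for p in bx]); print("stage",P.mean(0),np.linalg.norm(P-np.roll(P,1,0),axis=1))
for L in(P[1]-P[0],P[2]-P[1]): print(np.degrees(np.arctan2(L[1],L[0])))
pin=((H>10)&(H<30)&(S>110)&(V>90))
for q in((222,220,242,237),(254,228,274,246)):
    k=blob(pin,*q); u=cv2.minEnclosingCircle(k); print("pin",u,ray(c,*u[0],.046))
k=blob(((H<8)|(H>172))&(S>120)&(V>90),195,230,225,260); u=cv2.minAreaRect(k);print("stop",u,ray(c,*u[0],.046))
print(V[250,100:103],V[255,280],V[225:262,203:225].shape)
cv2.imwrite("pics/z.png",cv2.cvtColor(cv2.resize(im[190:310,180:320],None,fx=5,fy=5,interpolation=cv2.INTER_CUBIC),cv2.COLOR_RGB2BGR))
E
python3 m.py
```

```text
carrier [ 0.53443206 -0.18537402  0.008     ] [0.13089029 0.08930297 0.13158036 0.0889002 ]
yaw long -110.42581722961474
knob px ((410.78570556640625, 241.35714721679688), 3.234175205230713) [ 0.53390209 -0.18486814  0.03      ]
stage [0.54015559 0.21442634 0.03      ] [0.26628829 0.22950032 0.27015713 0.22752676]
-15.594397337398114
-106.94008578871606
pin ((231.0, 228.0), 2.2361679077148438) [0.5771834  0.23915068 0.046     ]
pin ((263.5, 236.5), 2.549609661102295) [0.55472883 0.16274522 0.046     ]
stop ((210.05885314941406, 243.7647247314453), (8.731282234191895, 13.096923828125), 14.03624439239502) [0.54139736 0.28914787 0.046     ]
[66 67 69] 118 (37, 22)
```

```bash
cat > go.py <<'E'
import sys
from h import *
# usage: go.py x y z yaw(tool x axis, deg): shift from the present pose in tool axes (cm, deg)
def go(x,y,z,yaw):
    s=telemetry.observe(); R=np.array(s["tool_rot"]); d=R.T@(np.array([x,y,z])-s["position"])*100
    cur=np.degrees(np.arctan2(R[1,0],R[0,0])); print("t",np.round(s["time_s"],2),"pos",np.round(s["position"],4),"yaw",round(cur,2),"F",np.round(s["ft_force"],1),"w",round(s["grip_width"],4))
    print("shift",np.round(d,2),"turn",round(-((yaw-cur+180)%360-180),2))
if __name__=="__main__": go(*map(float,sys.argv[1:]))
E
python3 go.py .534 -.185 .15 -20.4
```

```text
t 0.1 pos [ 0.1739 -0.5215  0.2478] yaw 18.44 F [ 0.2 -0.6  0.6] w 0.0853
shift [ 44.8  -20.52   9.82] turn 38.84
```

Request:
apply_moves(
  motion=[
    {"tx": 4,"ty": -1.8,"tz": 0.5,"turn": 6,"jaw": 1},
    {"tx": 8,"ty": -3.6,"tz": 1,"turn": 12,"jaw": 1},
    {"tx": 12,"ty": -5.4,"tz": 2,"turn": 18,"jaw": 1},
    {"tx": 15.5,"ty": -7.1,"tz": 3,"turn": 24,"jaw": 1},
    {"tx": 19,"ty": -8.7,"tz": 4,"turn": 30,"jaw": 1},
  ],
)

```text
time_s: 0.52
position: [0.324, -0.3806, 0.2088]
tool_rot: [[0.979, -0.206, -0.0], [-0.206, -0.979, 0.001], [-0.0, -0.001, -1.0]]
ft_force: [0.7, 0.5, -0.5]
grip_width: 0.0853
```

```bash
python3 go.py .534 -.185 .15 -20.4
```

```text
t 0.52 pos [ 0.324  -0.3806  0.2088] yaw -11.89 F [ 0.7  0.5 -0.5] w 0.0853
shift [ 16.52 -23.45   5.9 ] turn 8.51
```

Request:
apply_moves(
  motion=[
    {"tx": 2.3,"ty": -3.2,"tz": 1,"turn": 2},
    {"tx": 4.6,"ty": -6.5,"tz": 2,"turn": 4},
    {"tx": 6.8,"ty": -9.7,"tz": 3,"turn": 6},
    {"tx": 9,"ty": -13,"tz": 4,"turn": 7.5},
    {"tx": 11.5,"ty": -16.3,"tz": 5,"turn": 8.5},
  ],
)

```text
invalid input
```

```bash
python3 go.py .534 -.185 .15 -20.4
```

```text
t 0.52 pos [ 0.324  -0.3806  0.2088] yaw -11.89 F [ 0.7  0.5 -0.5] w 0.0853
shift [ 16.52 -23.45   5.9 ] turn 8.51
```

Rows must include "jaw".

Request:
apply_moves(
  motion=[
    {"tx": 2.3,"ty": -3.2,"tz": 1,"turn": 2,"jaw": 1},
    {"tx": 4.6,"ty": -6.5,"tz": 2,"turn": 4,"jaw": 1},
    {"tx": 6.8,"ty": -9.7,"tz": 3,"turn": 6,"jaw": 1},
    {"tx": 9,"ty": -13,"tz": 4,"turn": 7.5,"jaw": 1},
    {"tx": 11.5,"ty": -16.3,"tz": 5,"turn": 8.5,"jaw": 1},
  ],
)

```text
time_s: 0.93
position: [0.4703, -0.2434, 0.1585]
tool_rot: [[0.937, -0.35, -0.001], [-0.35, -0.937, 0.002], [-0.001, -0.001, -1.0]]
ft_force: [0.0, -0.6, -0.7]
grip_width: 0.0854
```

```bash
python3 go.py .534 -.185 .15 -20.4
```

```text
t 0.93 pos [ 0.4703 -0.2434  0.1585] yaw -20.47 F [ 0.  -0.6 -0.7] w 0.0854
shift [ 3.93 -7.69  0.85] turn -0.07
```

Request:
apply_moves(
  motion=[
    {"tx": 2,"ty": -3.8,"tz": 0.4,"turn": 0,"jaw": 0.2},
    {"tx": 3.9,"ty": -7.7,"tz": 0.8,"turn": 0,"jaw": 0.2},
    {"tx": 3.9,"ty": -7.7,"tz": 0.8,"turn": 0,"jaw": 0.2},
    {"tx": 3.9,"ty": -7.7,"tz": 0.8,"turn": 0,"jaw": 0.2},
    {"tx": 3.9,"ty": -7.7,"tz": 0.8,"turn": 0,"jaw": 0.2},
  ],
)

```text
time_s: 1.35
position: [0.5334, -0.1849, 0.1502]
tool_rot: [[0.937, -0.349, -0.002], [-0.349, -0.937, 0.002], [-0.002, -0.001, -1.0]]
ft_force: [-0.4, 0.1, 0.4]
grip_width: 0.0511
```

```bash
python3 - <<'E'
from h import *
c=cam("wrist"); im,d=get_image("wrist"); save("w1.png",im)
for P in([.534,-.185,.042],[.534,-.185,.008]): print(proj(c,P))
print(-c[1].T@c[2])
E
python3 go.py .534 -.185 .035 -20.4
```

```text
[317.97602501 249.88063778]
[318.12971367 232.74261851]
[ 0.60973354 -0.21400841  0.275636  ]
t 1.4 pos [ 0.5331 -0.1855  0.1504] yaw -20.5 F [0.6 0.5 0.1] w 0.0513
shift [ 0.09 -0.06 11.54] turn -0.1
```

View pics/w1.png

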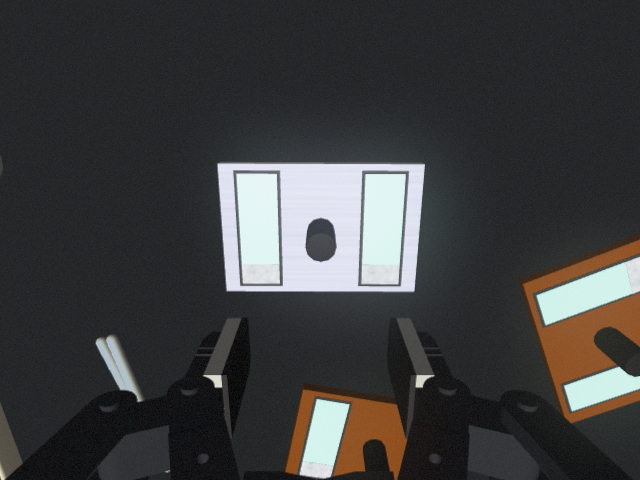

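The wrist view shows the carrier square to the jaws, with the knob top at about (321,247) against a predicted (318,250). That is within 2 mm, so I'm descending.

Request:
apply_moves(
  motion=[
    {"tx": 0.15,"ty": 0.05,"tz": 3.5,"turn": 0,"jaw": 0.2},
    {"tx": 0.15,"ty": 0.05,"tz": 7,"turn": 0,"jaw": 0.2},
    {"tx": 0.15,"ty": 0.05,"tz": 9.5,"turn": 0,"jaw": 0.2},
    {"tx": 0.15,"ty": 0.05,"tz": 11.5,"turn": 0,"jaw": 0.2},
    {"tx": 0.15,"ty": 0.05,"tz": 11.5,"turn": 0,"jaw": 0.2},
  ],
)

```text
time_s: 1.82
position: [0.5316, -0.1868, 0.0322]
tool_rot: [[0.936, -0.353, -0.007], [-0.353, -0.936, 0.005], [-0.009, -0.002, -1.0]]
ft_force: [-0.2, -0.1, -0.2]
grip_width: 0.0513
```

Request:
apply_moves(
  motion=[
    {"tx": 0,"ty": 0,"tz": 0,"turn": 0,"jaw": -0.3},
    {"tx": 0,"ty": 0,"tz": 0,"turn": 0,"jaw": -0.6},
    {"tx": 0,"ty": 0,"tz": 0,"turn": 0,"jaw": -1},
    {"tx": 0,"ty": 0,"tz": 0,"turn": 0,"jaw": -1},
    {"tx": 0,"ty": 0,"tz": 0,"turn": 0,"jaw": -1},
  ],
  squeeze=40,
)

```text
time_s: 2.23
position: [0.5319, -0.1876, 0.0337]
tool_rot: [[0.936, -0.353, -0.005], [-0.353, -0.936, 0.003], [-0.006, -0.001, -1.0]]
ft_force: [-2.6, -2.6, 7.0]
grip_width: 0.0165
```

Request:
apply_moves(
  motion=[
    {"tx": 0,"ty": 0,"tz": 0,"turn": 0,"jaw": -1},
    {"tx": 0,"ty": 0,"tz": 0,"turn": 0,"jaw": -1},
    {"tx": 0,"ty": 0,"tz": 0,"turn": 0,"jaw": -1},
  ],
)

```text
time_s: 2.48
position: [0.5319, -0.1875, 0.0338]
tool_rot: [[0.936, -0.353, -0.005], [-0.353, -0.936, 0.003], [-0.006, -0.001, -1.0]]
ft_force: [-0.1, 0.1, -2.4]
grip_width: 0.0164
```

```bash
python3 go.py .534 -.185 .16 -20.4
```

```text
t 2.48 pos [ 0.5319 -0.1875  0.0338] yaw -20.64 F [-0.1  0.1 -2.4] w 0.0164
shift [  0.03  -0.32 -12.62] turn -0.24
```

Request:
apply_moves(
  motion=[
    {"tx": 0,"ty": 0,"tz": -1,"turn": 0,"jaw": -1},
    {"tx": 0,"ty": 0,"tz": -3,"turn": 0,"jaw": -1},
    {"tx": 0,"ty": 0,"tz": -6,"turn": 0,"jaw": -1},
    {"tx": 0,"ty": 0,"tz": -8.7,"turn": 0,"jaw": -1},
    {"tx": 0,"ty": 0,"tz": -8.7,"turn": 0,"jaw": -1},
  ],
)

```text
time_s: 2.9
position: [0.5344, -0.1886, 0.1265]
tool_rot: [[0.936, -0.352, 0.003], [-0.352, -0.936, -0.001], [0.003, 0.0, -1.0]]
ft_force: [1.5, -0.2, -1.6]
grip_width: 0.0165
```

```bash
python3 go.py .5016 .2053 .12 -16.4
```

```text
t 2.9 pos [ 0.5344 -0.1886  0.1265] yaw -20.62 F [ 1.5 -0.2 -1.6] w 0.0165
shift [-16.94 -35.72   0.58] turn -4.22
```

Request:
apply_moves(
  motion=[
    {"tx": -1,"ty": -2,"tz": 0,"turn": 0,"jaw": -1},
    {"tx": -2.5,"ty": -5.2,"tz": 0,"turn": -1,"jaw": -1},
    {"tx": -4,"ty": -8.5,"tz": 0,"turn": -2,"jaw": -1},
    {"tx": -5.5,"ty": -11.7,"tz": 0,"turn": -3,"jaw": -1},
    {"tx": -7,"ty": -14.8,"tz": 0,"turn": -4,"jaw": -1},
  ],
)

```text
time_s: 3.32
position: [0.5203, -0.0237, 0.1261]
tool_rot: [[0.958, -0.285, 0.002], [-0.285, -0.958, -0.001], [0.002, 0.0, -1.0]]
ft_force: [1.3, 0.5, -2.5]
grip_width: 0.0162
```

```bash
python3 go.py .5016 .2053 .12 -16.4
```

```text
t 3.32 pos [ 0.5203 -0.0237  0.1261] yaw -16.58 F [ 1.3  0.5 -2.5] w 0.0162
shift [ -8.33 -21.41   0.58] turn -0.18
```

Request:
apply_moves(
  motion=[
    {"tx": -1.4,"ty": -3.6,"tz": 0,"turn": 0,"jaw": -1},
    {"tx": -2.8,"ty": -7.2,"tz": 0.1,"turn": 0,"jaw": -1},
    {"tx": -4.2,"ty": -10.8,"tz": 0.2,"turn": 0,"jaw": -1},
    {"tx": -5.6,"ty": -14.4,"tz": 0.3,"turn": 0,"jaw": -1},
    {"tx": -6.9,"ty": -17.8,"tz": 0.5,"turn": 0,"jaw": -1},
  ],
)

```text
time_s: 3.73
position: [0.5041, 0.1687, 0.1208]
tool_rot: [[0.959, -0.285, 0.002], [-0.285, -0.959, -0.001], [0.002, 0.0, -1.0]]
ft_force: [1.1, 0.3, -1.4]
grip_width: 0.0163
```

```bash
python3 go.py .5016 .2053 .12 -16.4
```

```text
t 3.73 pos [0.5041 0.1687 0.1208] yaw -16.56 F [ 1.1  0.3 -1.4] w 0.0163
shift [-1.29 -3.43  0.08] turn -0.16
```

Request:
apply_moves(
  motion=[
    {"tx": -1,"ty": -2.4,"tz": 0,"turn": 0,"jaw": -1},
    {"tx": -1.3,"ty": -3.4,"tz": 0.1,"turn": 0,"jaw": -1},
    {"tx": -1.3,"ty": -3.4,"tz": 0.1,"turn": 0,"jaw": -1},
    {"tx": -1.3,"ty": -3.4,"tz": 0.1,"turn": 0,"jaw": -1},
  ],
)

```text
time_s: 4.07
position: [0.5012, 0.2049, 0.1195]
tool_rot: [[0.959, -0.284, 0.001], [-0.284, -0.959, -0.001], [0.002, 0.001, -1.0]]
ft_force: [-0.5, -0.1, -2.8]
grip_width: 0.0166
```

```bash
python3 go.py .5016 .2053 .0638 -16.4
python3 - <<'E'
from h import *
im,d=get_image("wrist"); save("w2.png",im); np.savez("w2.npz",im=im,c=np.array([0])); c=cam("wrist")
O=np.array([.5104,.2068]);x=np.array([.9593,-.2823]);y=np.array([.2823,.9593])
for n,a in dict(pa=(55,-30),pb=(55,50),nose=(6,78)).items(): print(n,proj(c,[*(O+a[0]/1e3*x+a[1]/1e3*y),.046]))
hsv=cv2.cvtColor(im,cv2.COLOR_RGB2HSV); H,S,V=[hsv[...,i].astype(int) for i in range(3)]
for n,m in (("brass",(H>10)&(H<30)&(S>110)&(V>90)),("red",((H<8)|(H>172))&(S>120)&(V>90))):
    k,l,st,ce=cv2.connectedComponentsWithStats((m*255).astype(np.uint8))
    for i in range(1,k):
        if st[i,4]>60: print(n,st[i],ce[i],ray(c,*ce[i],.046 if n=="red" else .042))
E
```

```text
t 4.07 pos [0.5012 0.2049 0.1195] yaw -16.51 F [-0.5 -0.1 -2.8] w 0.0166
shift [ 0.02 -0.06  5.57] turn -0.11
pa [372.34323204 145.26553066]
pb [195.94433071 145.95002927]
nose [148.30276673 248.48755004]
brass [359 129  29  28 603] [373.12769486 142.6185738 ] [0.5552564  0.16148533 0.042     ]
brass [186 131  26  26 533] [198.18761726 143.52345216] [0.57796448 0.23900965 0.042     ]
red [ 108  217   40   58 1367] [126.81858083 245.35113387] [0.54267128 0.28933615 0.046     ]
```

View pics/w2.png

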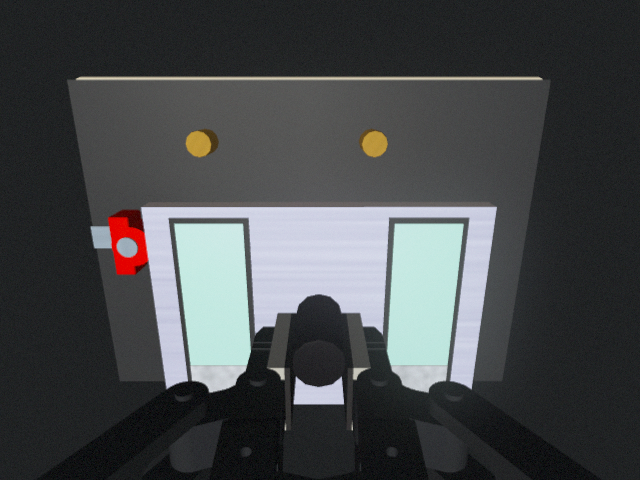

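The wrist view confirms the layout: pins at (198,143) and (373,143), red stop nose at about (148,245), and the carrier parallel to the stage. I'm lowering slowly.

Request:
apply_moves(
  motion=[
    {"tx": 0,"ty": 0,"tz": 1,"turn": 0,"jaw": -1},
    {"tx": 0,"ty": 0,"tz": 2.2,"turn": 0,"jaw": -1},
    {"tx": 0,"ty": 0,"tz": 3.4,"turn": 0,"jaw": -1},
    {"tx": 0,"ty": 0,"tz": 4.3,"turn": 0,"jaw": -1},
    {"tx": 0,"ty": 0,"tz": 4.7,"turn": 0,"jaw": -1},
  ],
)

```text
time_s: 4.53
position: [0.5011, 0.2031, 0.071]
tool_rot: [[0.958, -0.287, -0.001], [-0.287, -0.958, -0.002], [-0.0, 0.002, -1.0]]
ft_force: [-1.0, -0.2, -2.8]
grip_width: 0.0166
```

Request:
apply_moves(
  motion=[
    {"tx": 0,"ty": 0,"tz": 0,"turn": 0,"jaw": -1},
    {"tx": 0,"ty": 0,"tz": 0,"turn": 0,"jaw": -1},
    {"tx": 0,"ty": 0,"tz": 0,"turn": 0,"jaw": -1},
  ],
)

```text
time_s: 4.78
position: [0.5014, 0.2029, 0.0713]
tool_rot: [[0.958, -0.287, -0.0], [-0.287, -0.958, -0.002], [0.0, 0.002, -1.0]]
ft_force: [0.1, -0.1, -2.0]
grip_width: 0.0167
```

Request:
apply_moves(
  motion=[
    {"tx": 0,"ty": 0,"tz": 0.15,"turn": 0,"jaw": -1},
    {"tx": 0,"ty": 0,"tz": 0.3,"turn": 0,"jaw": -1},
    {"tx": 0,"ty": 0,"tz": 0.45,"turn": 0,"jaw": -1},
    {"tx": 0,"ty": 0,"tz": 0.55,"turn": 0,"jaw": -1},
    {"tx": 0,"ty": 0,"tz": 0.55,"turn": 0,"jaw": -1},
  ],
)

```text
time_s: 5.2
position: [0.5013, 0.2029, 0.0656]
tool_rot: [[0.958, -0.287, -0.001], [-0.287, -0.958, -0.002], [-0.0, 0.002, -1.0]]
ft_force: [-0.5, 0.4, -1.4]
grip_width: 0.0167
```

Request:
apply_moves(
  motion=[
    {"tx": 0,"ty": 0,"tz": 0.03,"turn": 0,"jaw": -1},
    {"tx": 0,"ty": 0,"tz": 0.06,"turn": 0,"jaw": -1},
    {"tx": 0,"ty": 0,"tz": 0.1,"turn": 0,"jaw": -1},
    {"tx": 0,"ty": 0,"tz": 0.1,"turn": 0,"jaw": -1},
  ],
)

```text
time_s: 5.53
position: [0.5013, 0.2029, 0.0646]
tool_rot: [[0.958, -0.287, -0.001], [-0.287, -0.958, -0.002], [-0.0, 0.002, -1.0]]
ft_force: [0.5, -0.7, -2.1]
grip_width: 0.0162
```

Request:
apply_moves(
  motion=[
    {"tx": 0,"ty": 0,"tz": 0.03,"turn": 0,"jaw": -1},
    {"tx": 0,"ty": 0,"tz": 0.06,"turn": 0,"jaw": -1},
    {"tx": 0,"ty": 0,"tz": 0.08,"turn": 0,"jaw": -1},
    {"tx": 0,"ty": 0,"tz": 0.08,"turn": 0,"jaw": -1},
  ],
)

```text
time_s: 5.87
position: [0.5014, 0.2029, 0.0639]
tool_rot: [[0.958, -0.287, -0.0], [-0.287, -0.958, -0.002], [0.0, 0.002, -1.0]]
ft_force: [0.4, -1.2, -1.5]
grip_width: 0.0161
```

Request:
apply_moves(
  motion=[
    {"tx": 0,"ty": 0,"tz": 0.03,"turn": 0,"jaw": -1},
    {"tx": 0,"ty": 0,"tz": 0.05,"turn": 0,"jaw": -1},
    {"tx": 0,"ty": 0,"tz": 0.05,"turn": 0,"jaw": -1},
  ],
)

```text
time_s: 6.12
position: [0.5015, 0.2028, 0.0637]
tool_rot: [[0.958, -0.287, 0.0], [-0.287, -0.958, -0.002], [0.001, 0.002, -1.0]]
ft_force: [-0.6, -0.8, 2.6]
grip_width: 0.0165
```

Request:
apply_moves(
  motion=[
    {"tx": 0.2,"ty": -0.3,"tz": 0.02,"turn": -0.1,"jaw": -1},
    {"tx": 0.4,"ty": -0.6,"tz": 0.03,"turn": -0.2,"jaw": -1},
    {"tx": 0.6,"ty": -0.9,"tz": 0.03,"turn": -0.3,"jaw": -1},
    {"tx": 0.8,"ty": -1.1,"tz": 0.03,"turn": -0.3,"jaw": -1},
    {"tx": 0.8,"ty": -1.1,"tz": 0.03,"turn": -0.3,"jaw": -1},
  ],
)

```text
time_s: 6.53
position: [0.5132, 0.2116, 0.0637]
tool_rot: [[0.959, -0.282, 0.001], [-0.282, -0.959, -0.001], [0.002, 0.001, -1.0]]
ft_force: [-0.9, 0.8, 4.2]
grip_width: 0.0164
```

```bash
cat > st.py <<'E'
from h import *
s=telemetry.observe(); O=np.array([.5104,.2068]);x=np.array([.9593,-.2823]);y=np.array([.2823,.9593])
d=s["position"][:2]-O; F=s["ft_force"]; R=s["tool_rot"]
print("t",round(s["time_s"],2),"stage xy mm",np.round([d@x*1e3,d@y*1e3],2),"z",round(s["position"][2]*1e3,2),"Fstage",np.round([F[:2]@x,F[:2]@y,F[2]],1),"M",np.round(s["wrist_torque"],2),"yaw",np.round(np.degrees(np.arctan2(R[1,0],R[0,0])),2))
E
python3 st.py
```

```text
t 6.53 stage xy mm [1.31 5.43] z 63.69 Fstage [-1.1  0.5  4.2] M [0.17 0.12 0.02] yaw -16.37
```

Request:
apply_moves(
  motion=[
    {"tx": 0.08,"ty": 0,"tz": 0.02,"turn": 0,"jaw": -1},
    {"tx": 0.16,"ty": 0,"tz": 0.02,"turn": 0,"jaw": -1},
    {"tx": 0.24,"ty": 0,"tz": 0.02,"turn": 0,"jaw": -1},
    {"tx": 0.32,"ty": 0,"tz": 0.02,"turn": 0,"jaw": -1},
    {"tx": 0.32,"ty": 0,"tz": 0.02,"turn": 0,"jaw": -1},
  ],
)

```text
time_s: 6.95
position: [0.5157, 0.2114, 0.0637]
tool_rot: [[0.96, -0.282, -0.0], [-0.282, -0.96, -0.0], [0.0, 0.0, -1.0]]
ft_force: [-5.5, 2.0, 7.5]
grip_width: 0.0163
```

```bash
python3 st.py
```

```text
t 6.95 stage xy mm [3.82 5.93] z 63.67 Fstage [-5.8  0.4  7.5] M [0.33 0.84 0.02] yaw -16.36
```

Request:
apply_moves(
  motion=[
    {"tx": 0.05,"ty": 0,"tz": 0.02,"turn": 0,"jaw": -1},
    {"tx": 0.1,"ty": 0,"tz": 0.02,"turn": 0,"jaw": -1},
    {"tx": 0.1,"ty": 0,"tz": 0.02,"turn": 0,"jaw": -1},
  ],
)

```text
time_s: 7.2
position: [0.5158, 0.2116, 0.0637]
tool_rot: [[0.96, -0.281, -0.002], [-0.281, -0.96, -0.0], [-0.002, 0.001, -1.0]]
ft_force: [-7.5, 0.1, 8.9]
grip_width: 0.0167
```

```bash
python3 st.py
```

```text
t 7.2 stage xy mm [3.86 6.1 ] z 63.69 Fstage [-7.3 -2.   8.9] M [ 0.08  1.06 -0.06] yaw -16.34
```

Both pins contacted at about 7 N. Next I slide towards the stop while keeping a light press on the pins.

Request:
apply_moves(
  motion=[
    {"tx": 0.05,"ty": -0.1,"tz": 0,"turn": 0,"jaw": -1},
    {"tx": 0.05,"ty": -0.2,"tz": 0,"turn": 0,"jaw": -1},
    {"tx": 0.05,"ty": -0.3,"tz": 0,"turn": 0,"jaw": -1},
    {"tx": 0.05,"ty": -0.4,"tz": 0,"turn": 0,"jaw": -1},
    {"tx": 0.05,"ty": -0.4,"tz": 0,"turn": 0,"jaw": -1},
  ],
)

```text
time_s: 7.62
position: [0.5169, 0.2153, 0.0637]
tool_rot: [[0.96, -0.281, -0.004], [-0.281, -0.96, -0.001], [-0.004, 0.002, -1.0]]
ft_force: [-5.2, -3.1, 7.6]
grip_width: 0.0168
```

```bash
python3 st.py
```

```text
t 7.62 stage xy mm [ 3.86 10.04] z 63.72 Fstage [-4.1 -4.5  7.6] M [-0.17  0.76 -0.09] yaw -16.33
```

Request:
apply_moves(
  motion=[
    {"tx": 0.05,"ty": -0.06,"tz": 0,"turn": 0,"jaw": -1},
    {"tx": 0.05,"ty": -0.12,"tz": 0,"turn": 0,"jaw": -1},
    {"tx": 0.05,"ty": -0.18,"tz": 0,"turn": 0,"jaw": -1},
    {"tx": 0.05,"ty": -0.18,"tz": 0,"turn": 0,"jaw": -1},
  ],
)

```text
time_s: 7.95
position: [0.5174, 0.217, 0.0637]
tool_rot: [[0.96, -0.281, -0.006], [-0.281, -0.96, -0.001], [-0.005, 0.003, -1.0]]
ft_force: [-5.5, -1.5, 6.9]
grip_width: 0.0163
```

```bash
python3 st.py
```

```text
t 7.95 stage xy mm [ 3.85 11.73] z 63.72 Fstage [-4.9 -2.9  6.9] M [-0.23  0.79 -0.05] yaw -16.32
```

Request:
apply_moves(
  motion=[
    {"tx": 0.05,"ty": -0.05,"tz": 0,"turn": 0,"jaw": -1},
    {"tx": 0.05,"ty": -0.1,"tz": 0,"turn": 0,"jaw": -1},
    {"tx": 0.05,"ty": -0.15,"tz": 0,"turn": 0,"jaw": -1},
    {"tx": 0.05,"ty": -0.15,"tz": 0,"turn": 0,"jaw": -1},
  ],
)

```text
time_s: 8.28
position: [0.5178, 0.2182, 0.0637]
tool_rot: [[0.96, -0.281, -0.007], [-0.281, -0.96, -0.002], [-0.006, 0.004, -1.0]]
ft_force: [-5.3, -3.5, 6.2]
grip_width: 0.0165
```

```bash
python3 st.py
```

```text
t 8.28 stage xy mm [ 3.86 12.98] z 63.71 Fstage [-4.  -4.9  6.2] M [-0.33  0.79 -0.11] yaw -16.31
```

Request:
apply_moves(
  motion=[
    {"tx": 0.05,"ty": -0.05,"tz": 0,"turn": 0,"jaw": -1},
    {"tx": 0.05,"ty": -0.1,"tz": 0,"turn": 0,"jaw": -1},
    {"tx": 0.05,"ty": -0.1,"tz": 0,"turn": 0,"jaw": -1},
  ],
)

```text
time_s: 8.53
position: [0.5178, 0.2183, 0.0637]
tool_rot: [[0.96, -0.281, -0.01], [-0.281, -0.96, -0.004], [-0.008, 0.006, -1.0]]
ft_force: [-6.8, -7.1, 7.8]
grip_width: 0.0164
```

```bash
python3 st.py
```

```text
t 8.53 stage xy mm [ 3.87 13.12] z 63.72 Fstage [-4.5 -8.7  7.8] M [-0.91  0.91 -0.1 ] yaw -16.31
```

The carrier stopped on the nose at y of about 13.1 mm, against 13.7 mm expected. Now a balanced steady seating push.

Request:
apply_moves(
  motion=[
    {"tx": 0.06,"ty": -0.03,"tz": 0,"turn": 0,"jaw": -1},
    {"tx": 0.08,"ty": -0.06,"tz": 0,"turn": 0,"jaw": -1},
    {"tx": 0.08,"ty": -0.06,"tz": 0,"turn": 0,"jaw": -1},
    {"tx": 0.08,"ty": -0.06,"tz": 0,"turn": 0,"jaw": -1},
    {"tx": 0.08,"ty": -0.06,"tz": 0,"turn": 0,"jaw": -1},
  ],
  squeeze=20,
)

```text
time_s: 8.95
position: [0.5179, 0.2182, 0.0637]
tool_rot: [[0.96, -0.281, -0.012], [-0.281, -0.96, -0.005], [-0.01, 0.008, -1.0]]
ft_force: [-7.9, -4.9, 7.3]
grip_width: 0.0166
```

```bash
python3 st.py
python3 - <<'E'
from h import *
im,d=get_image("wrist"); save("w3.png",im)
E
```

```text
t 8.95 stage xy mm [ 3.92 13.08] z 63.74 Fstage [-6.2 -6.9  7.3] M [-0.59  1.01 -0.11] yaw -16.3
```

View pics/w3.png

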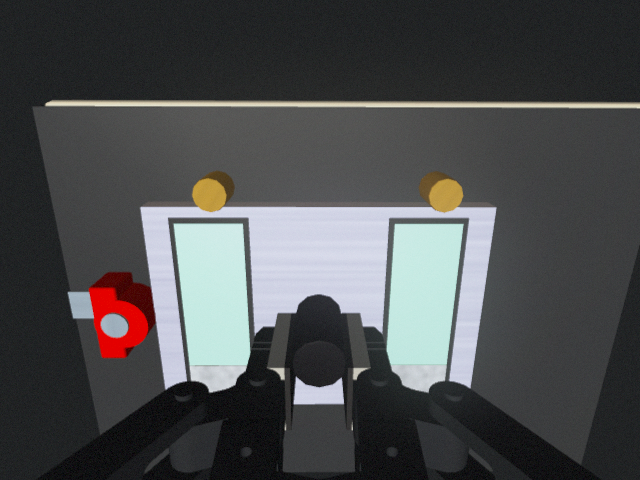

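All three contacts look closed, but the tool has crept about 0.8° out of level and is tipping the carrier with it. I'll release so the carrier lies flat, then level the tool and give a short second seating push.

Request:
apply_moves(
  motion=[
    {"tx": 0.05,"ty": -0.04,"tz": 0,"turn": 0,"jaw": -0.7},
    {"tx": 0.05,"ty": -0.04,"tz": 0,"turn": 0,"jaw": -0.5},
    {"tx": 0.03,"ty": -0.02,"tz": 0,"turn": 0,"jaw": -0.4},
    {"tx": 0,"ty": 0,"tz": 0,"turn": 0,"jaw": -0.3},
    {"tx": 0,"ty": 0,"tz": 0,"turn": 0,"jaw": -0.3},
  ],
)

```text
time_s: 9.42
position: [0.518, 0.2184, 0.0635]
tool_rot: [[0.96, -0.28, -0.012], [-0.281, -0.96, -0.005], [-0.01, 0.008, -1.0]]
ft_force: [-0.5, -0.6, -0.6]
grip_width: 0.03
```

```bash
python3 st.py
```

```text
t 9.42 stage xy mm [ 3.97 13.25] z 63.54 Fstage [-0.3 -0.7 -0.6] M [-0.02 -0.01 -0.01] yaw -16.29
```

Request:
apply_moves(
  motion=[
    {"tx": 0,"ty": 0,"tz": -1.5,"turn": 0,"jaw": -0.3},
    {"tx": 0,"ty": 0,"tz": -4,"turn": 0,"jaw": -0.3},
    {"tx": 0,"ty": 0,"tz": -7,"turn": 0,"jaw": -0.3},
    {"tx": 0,"ty": 0,"tz": -9,"turn": 0,"jaw": -0.3},
  ],
)

```text
time_s: 9.75
position: [0.5196, 0.219, 0.1558]
tool_rot: [[0.96, -0.28, -0.01], [-0.28, -0.96, -0.004], [-0.008, 0.007, -1.0]]
ft_force: [0.5, -0.3, 0.5]
grip_width: 0.0297
```

Request:
apply_moves(
  motion=[
    {"tx": 0,"ty": 0,"tz": 0,"turn": 0,"jaw": -0.3},
    {"tx": 0,"ty": 0,"tz": 0,"turn": 0,"jaw": -0.3},
  ],
)

```text
time_s: 9.92
position: [0.5201, 0.2192, 0.1567]
tool_rot: [[0.96, -0.28, -0.007], [-0.28, -0.96, -0.004], [-0.006, 0.006, -1.0]]
ft_force: [-0.2, -0.2, -0.5]
grip_width: 0.0303
```

```bash
python3 st.py;python3 - <<'E'
from h import *
im,d=get_image("wrist"); save("w4.png",im); print(np.round(telemetry.observe()["tool_rot"],4), telemetry.observe()["grip_width"])
E
```

```text
t 9.92 stage xy mm [ 5.78 14.61] z 156.67 Fstage [-0.1 -0.3 -0.5] M [ 0.01 -0.    0.02] yaw -16.28
[[ 0.9599 -0.2803 -0.01  ]
 [-0.2804 -0.9599 -0.0043]
 [-0.0084  0.007  -0.9999]] 0.029690815726525675
```

View pics/w4.png

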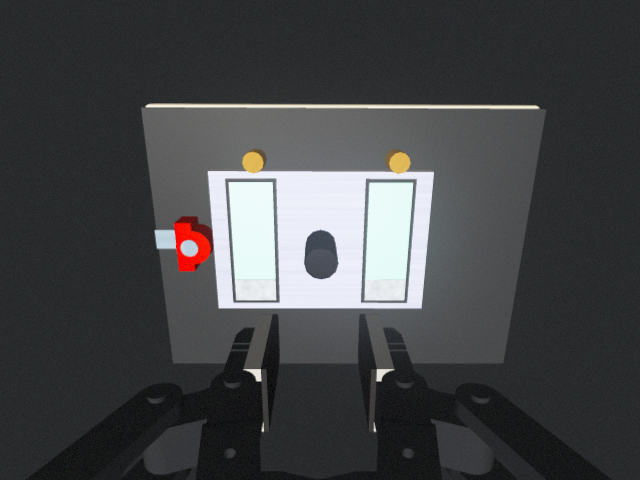

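The carrier is lying home, with the pins on its upper edge at rows of about 163 to 172 and the nose at its left edge at (212,245). I'm levelling the tool with a brisk lift.

Request:
apply_moves(
  motion=[
    {"tx": 0,"ty": 0,"tz": -4,"turn": 0,"jaw": -0.3},
    {"tx": 0,"ty": 0,"tz": -8,"turn": 0,"jaw": -0.3},
  ],
)

```text
time_s: 10.13
position: [0.519, 0.2191, 0.233]
tool_rot: [[0.96, -0.28, -0.018], [-0.281, -0.96, -0.006], [-0.016, 0.011, -1.0]]
ft_force: [1.6, 0.2, 0.5]
grip_width: 0.0299
```

Request:
apply_moves(
  motion=[
    {"tx": 0,"ty": 0,"tz": 0,"turn": 0,"jaw": -0.3},
    {"tx": 0,"ty": 0,"tz": 0,"turn": 0,"jaw": -0.3},
    {"tx": 0,"ty": 0,"tz": 0,"turn": 0,"jaw": -0.3},
  ],
)

```text
time_s: 10.38
position: [0.5185, 0.219, 0.2311]
tool_rot: [[0.96, -0.28, -0.021], [-0.281, -0.96, -0.006], [-0.018, 0.012, -1.0]]
ft_force: [0.1, 0.1, -0.8]
grip_width: 0.0297
```

```bash
python3 st.py;python3 -c "
from h import *
print(np.round(telemetry.observe()['tool_rot'],4))"
```

```text
t 10.38 stage xy mm [ 4.32 13.96] z 231.13 Fstage [ 0.1  0.1 -0.8] M [ 0.01  0.   -0.01] yaw -16.3
[[ 0.9597 -0.2804 -0.0212]
 [-0.2806 -0.9598 -0.0065]
 [-0.0185  0.0121 -0.9998]]
```

Request:
apply_moves(
  motion=[
    {"tx": 0,"ty": 0,"tz": 4,"turn": 0,"jaw": -0.3},
    {"tx": 0,"ty": 0,"tz": 8,"turn": 0,"jaw": -0.3},
  ],
)

```text
time_s: 10.55
position: [0.5167, 0.2185, 0.1496]
tool_rot: [[0.96, -0.28, -0.02], [-0.281, -0.96, -0.006], [-0.017, 0.011, -1.0]]
ft_force: [0.7, -0.8, -0.9]
grip_width: 0.0297
```

Request:
apply_moves(
  motion=[
    {"tx": 0,"ty": 0,"tz": 0,"turn": 0,"jaw": -0.3},
    {"tx": 0,"ty": 0,"tz": 0,"turn": 0,"jaw": -0.3},
    {"tx": 0,"ty": 0,"tz": 0,"turn": 0,"jaw": -0.3},
  ],
)

```text
time_s: 10.8
position: [0.5174, 0.2186, 0.1506]
tool_rot: [[0.96, -0.28, -0.019], [-0.281, -0.96, -0.006], [-0.016, 0.011, -1.0]]
ft_force: [-0.3, 0.6, 0.2]
grip_width: 0.03
```

```bash
python3 st.py;python3 -c "
from h import *
print(np.round(telemetry.observe()['tool_rot'],4))"
```

```text
t 10.8 stage xy mm [ 3.37 13.24] z 150.58 Fstage [-0.4  0.5  0.2] M [ 0.01 -0.03  0.01] yaw -16.3
[[ 0.9597 -0.2804 -0.0189]
 [-0.2805 -0.9598 -0.006 ]
 [-0.0164  0.0111 -0.9998]]
```

Request:
apply_moves(
  motion=[
    {"tx": 0,"ty": 0,"tz": -1,"turn": 0,"jaw": -0.3},
    {"tx": 0,"ty": 0,"tz": -3,"turn": 0,"jaw": -0.3},
    {"tx": 0,"ty": 0,"tz": -6,"turn": 0,"jaw": -0.3},
    {"tx": 0,"ty": 0,"tz": -9,"turn": 0,"jaw": -0.3},
    {"tx": 0,"ty": 0,"tz": -9,"turn": 0,"jaw": -0.3},
  ],
)

```text
time_s: 11.22
position: [0.5213, 0.2197, 0.2489]
tool_rot: [[0.96, -0.28, -0.005], [-0.28, -0.96, -0.003], [-0.004, 0.005, -1.0]]
ft_force: [0.3, -0.7, 0.4]
grip_width: 0.0295
```

Request:
apply_moves(
  motion=[
    {"tx": 0,"ty": 0,"tz": 0,"turn": 0,"jaw": -0.3},
    {"tx": 0,"ty": 0,"tz": 1,"turn": 0,"jaw": -0.3},
    {"tx": 0,"ty": 0,"tz": 2,"turn": 0,"jaw": -0.3},
    {"tx": 0,"ty": 0,"tz": 3,"turn": 0,"jaw": -0.3},
    {"tx": 0,"ty": 0,"tz": 4,"turn": 0,"jaw": -0.3},
  ],
)

```text
time_s: 11.63
position: [0.5211, 0.2196, 0.2087]
tool_rot: [[0.96, -0.28, -0.004], [-0.28, -0.96, -0.003], [-0.003, 0.004, -1.0]]
ft_force: [0.5, 0.3, -0.0]
grip_width: 0.0295
```

Request:
apply_moves(
  motion=[
    {"tx": 0,"ty": 0,"tz": 1,"turn": 0,"jaw": -0.3},
    {"tx": 0,"ty": 0,"tz": 2,"turn": 0,"jaw": -0.3},
    {"tx": 0,"ty": 0,"tz": 3,"turn": 0,"jaw": -0.3},
    {"tx": 0,"ty": 0,"tz": 4,"turn": 0,"jaw": -0.3},
    {"tx": 0,"ty": 0,"tz": 4,"turn": 0,"jaw": -0.3},
  ],
)

```text
time_s: 12.05
position: [0.5202, 0.2192, 0.1664]
tool_rot: [[0.96, -0.28, -0.008], [-0.28, -0.96, -0.004], [-0.006, 0.006, -1.0]]
ft_force: [-0.2, 0.6, -0.3]
grip_width: 0.0301
```

```bash
python3 st.py;python3 -c "
from h import *
print(np.round(telemetry.observe()['tool_rot'],4))"
```

```text
t 12.05 stage xy mm [ 5.9  14.69] z 166.44 Fstage [-0.4  0.5 -0.3] M [-0.01  0.01 -0.03] yaw -16.28
[[ 0.9599 -0.2803 -0.0077]
 [-0.2804 -0.9599 -0.0039]
 [-0.0064  0.0059 -1.    ]]
```

Request:
apply_moves(
  motion=[
    {"tx": 0,"ty": 0,"tz": -0.8,"turn": 0,"jaw": -0.3},
    {"tx": 0,"ty": 0,"tz": -2.4,"turn": 0,"jaw": -0.3},
    {"tx": 0,"ty": 0,"tz": -4.8,"turn": 0,"jaw": -0.3},
    {"tx": 0,"ty": 0,"tz": -7,"turn": 0,"jaw": -0.3},
    {"tx": 0,"ty": 0,"tz": -7,"turn": 0,"jaw": -0.3},
  ],
)

```text
time_s: 12.47
position: [0.5223, 0.2199, 0.242]
tool_rot: [[0.96, -0.28, 0.001], [-0.28, -0.96, -0.002], [0.002, 0.002, -1.0]]
ft_force: [-0.4, 0.0, 0.9]
grip_width: 0.0297
```

Request:
apply_moves(
  motion=[
    {"tx": 0,"ty": 0,"tz": 0.8,"turn": 0,"jaw": -0.3},
    {"tx": 0,"ty": 0,"tz": 2.4,"turn": 0,"jaw": -0.3},
    {"tx": 0,"ty": 0,"tz": 4,"turn": 0,"jaw": -0.3},
    {"tx": 0,"ty": 0,"tz": 5.6,"turn": 0,"jaw": -0.3},
    {"tx": 0,"ty": 0,"tz": 7.2,"turn": 0,"jaw": -0.3},
  ],
)

```text
time_s: 12.88
position: [0.522, 0.2197, 0.1686]
tool_rot: [[0.96, -0.28, 0.001], [-0.28, -0.96, -0.002], [0.001, 0.002, -1.0]]
ft_force: [0.6, 0.3, -0.2]
grip_width: 0.0302
```

Request:
apply_moves(
  motion=[
    {"tx": 0,"ty": 0,"tz": 1.3,"turn": 0,"jaw": -0.3},
    {"tx": 0,"ty": 0,"tz": 2.4,"turn": 0,"jaw": -0.3},
    {"tx": 0,"ty": 0,"tz": 3.2,"turn": 0,"jaw": -0.3},
    {"tx": 0,"ty": 0,"tz": 3.8,"turn": 0,"jaw": -0.3},
    {"tx": 0,"ty": 0,"tz": 4.2,"turn": 0,"jaw": -0.3},
  ],
)

```text
time_s: 13.3
position: [0.5219, 0.2195, 0.1259]
tool_rot: [[0.96, -0.28, 0.0], [-0.28, -0.96, -0.002], [0.001, 0.002, -1.0]]
ft_force: [0.6, -0.7, 0.5]
grip_width: 0.0296
```

```bash
python3 st.py;python3 -c "
from h import *
print(np.round(telemetry.observe()['tool_rot'],4))"; python3 go.py .5180 .2184 .0650 -16.3
```

```text
t 13.3 stage xy mm [ 7.44 15.47] z 125.88 Fstage [ 0.8 -0.5  0.5] M [ 0.   -0.01 -0.03] yaw -16.27
[[ 9.599e-01 -2.802e-01  1.000e-04]
 [-2.802e-01 -9.599e-01 -2.300e-03]
 [ 7.000e-04  2.200e-03 -1.000e+00]]
t 13.3 pos [0.5219 0.2195 0.1259] yaw -16.27 F [ 0.6 -0.7  0.5] w 0.0296
shift [-0.35  0.21  6.09] turn 0.03
```

Request:
apply_moves(
  motion=[
    {"tx": -0.1,"ty": 0.06,"tz": 1.5,"turn": 0,"jaw": -0.3},
    {"tx": -0.2,"ty": 0.12,"tz": 3,"turn": 0,"jaw": -0.3},
    {"tx": -0.3,"ty": 0.18,"tz": 4.2,"turn": 0,"jaw": -0.3},
    {"tx": -0.35,"ty": 0.2,"tz": 5,"turn": 0,"jaw": -0.3},
    {"tx": -0.35,"ty": 0.2,"tz": 5.4,"turn": 0,"jaw": -0.3},
  ],
)

```text
time_s: 13.72
position: [0.5178, 0.2185, 0.0711]
tool_rot: [[0.96, -0.28, -0.001], [-0.28, -0.96, -0.002], [-0.0, 0.003, -1.0]]
ft_force: [-0.2, 0.3, 0.3]
grip_width: 0.0299
```

```bash
python3 st.py; python3 go.py .5180 .2184 .0645 -16.3
```

```text
t 13.72 stage xy mm [ 3.77 13.26] z 71.11 Fstage [-0.2  0.2  0.3] M [-0.06  0.    0.02] yaw -16.27
t 13.72 pos [0.5178 0.2185 0.0711] yaw -16.27 F [-0.2  0.3  0.3] w 0.0299
shift [ 0.02 -0.    0.66] turn 0.03
```

Request:
apply_moves(
  motion=[
    {"tx": 0,"ty": 0,"tz": 0.25,"turn": 0,"jaw": -0.3},
    {"tx": 0,"ty": 0,"tz": 0.45,"turn": 0,"jaw": -0.3},
    {"tx": 0,"ty": 0,"tz": 0.6,"turn": 0,"jaw": -0.3},
    {"tx": 0,"ty": 0,"tz": 0.65,"turn": 0,"jaw": -0.3},
    {"tx": 0,"ty": 0,"tz": 0.65,"turn": 0,"jaw": -0.3},
  ],
)

```text
time_s: 14.13
position: [0.5179, 0.2185, 0.0649]
tool_rot: [[0.96, -0.28, -0.0], [-0.28, -0.96, -0.002], [0.0, 0.002, -1.0]]
ft_force: [-0.1, 0.3, -0.6]
grip_width: 0.03
```

Request:
apply_moves(
  motion=[
    {"tx": 0,"ty": 0,"tz": 0,"turn": 0,"jaw": -0.6},
    {"tx": 0,"ty": 0,"tz": 0,"turn": 0,"jaw": -0.8},
    {"tx": 0,"ty": 0,"tz": 0,"turn": 0,"jaw": -1},
    {"tx": 0,"ty": 0,"tz": 0,"turn": 0,"jaw": -1},
    {"tx": 0,"ty": 0,"tz": 0,"turn": 0,"jaw": -1},
  ],
  squeeze=25,
)

```text
time_s: 14.55
position: [0.518, 0.2182, 0.0652]
tool_rot: [[0.96, -0.28, -0.0], [-0.28, -0.96, -0.003], [0.001, 0.003, -1.0]]
ft_force: [-3.1, -4.7, 5.2]
grip_width: 0.0171
```

```bash
python3 st.py
```

```text
t 14.55 stage xy mm [ 4.04 13.03] z 65.23 Fstage [-1.6 -5.4  5.2] M [-0.72  0.28 -0.03] yaw -16.27
```

Request:
apply_moves(
  motion=[
    {"tx": 0.03,"ty": -0.03,"tz": 0.01,"turn": 0,"jaw": -1},
    {"tx": 0.06,"ty": -0.05,"tz": 0.02,"turn": 0,"jaw": -1},
    {"tx": 0.08,"ty": -0.06,"tz": 0.02,"turn": 0,"jaw": -1},
    {"tx": 0.08,"ty": -0.06,"tz": 0.02,"turn": 0,"jaw": -1},
    {"tx": 0.08,"ty": -0.06,"tz": 0.02,"turn": 0,"jaw": -1},
  ],
)

```text
time_s: 14.97
position: [0.518, 0.2182, 0.0652]
tool_rot: [[0.96, -0.28, -0.002], [-0.28, -0.96, -0.004], [-0.001, 0.004, -1.0]]
ft_force: [-4.6, -6.2, 7.6]
grip_width: 0.0172
```

```bash
python3 st.py
```

```text
t 14.97 stage xy mm [ 4.08 13.05] z 65.2 Fstage [-2.6 -7.3  7.6] M [-0.85  0.91 -0.01] yaw -16.27
```

Request:
apply_moves(
  motion=[
    {"tx": 0.06,"ty": -0.04,"tz": 0,"turn": 0,"jaw": -1},
    {"tx": 0.1,"ty": -0.04,"tz": 0,"turn": 0,"jaw": -1},
    {"tx": 0.13,"ty": -0.04,"tz": 0,"turn": 0,"jaw": -1},
    {"tx": 0.13,"ty": -0.04,"tz": 0,"turn": 0,"jaw": -1},
    {"tx": 0.13,"ty": -0.04,"tz": 0,"turn": 0,"jaw": -1},
  ],
)

```text
time_s: 15.38
position: [0.5181, 0.2182, 0.0653]
tool_rot: [[0.96, -0.28, -0.005], [-0.28, -0.96, -0.004], [-0.004, 0.005, -1.0]]
ft_force: [-6.9, -2.8, 6.0]
grip_width: 0.0171
```

```bash
python3 st.py
```

```text
t 15.38 stage xy mm [ 4.15 13.07] z 65.28 Fstage [-5.8 -4.7  6. ] M [-0.53  1.07 -0.06] yaw -16.26
```

Request:
apply_moves(
  motion=[
    {"tx": 0.1,"ty": -0.06,"tz": 0.02,"turn": 0,"jaw": -1},
    {"tx": 0.1,"ty": -0.06,"tz": 0.02,"turn": 0,"jaw": -1},
    {"tx": 0.1,"ty": -0.06,"tz": 0.02,"turn": 0,"jaw": -1},
    {"tx": 0.1,"ty": -0.06,"tz": 0.02,"turn": 0,"jaw": -0.6},
    {"tx": 0.05,"ty": -0.03,"tz": 0,"turn": 0,"jaw": -0.3},
  ],
  squeeze=20,
)

```text
time_s: 15.8
position: [0.5184, 0.2185, 0.0652]
tool_rot: [[0.96, -0.28, -0.005], [-0.28, -0.96, -0.004], [-0.004, 0.005, -1.0]]
ft_force: [-0.4, -0.1, 0.5]
grip_width: 0.0277
```

```bash
python3 st.py
```

```text
t 15.8 stage xy mm [ 4.4  13.48] z 65.22 Fstage [-0.4 -0.2  0.5] M [-0.03  0.01  0.01] yaw -16.27
```

Request:
apply_moves(
  motion=[
    {"tx": 0,"ty": 0,"tz": 0,"turn": 0,"jaw": -0.3},
    {"tx": 0,"ty": 0,"tz": -0.5,"turn": 0,"jaw": -0.2},
    {"tx": 0,"ty": 0,"tz": -2,"turn": 0,"jaw": -0.2},
    {"tx": 0,"ty": 0,"tz": -5,"turn": 0,"jaw": -0.2},
    {"tx": 0,"ty": 0,"tz": -8,"turn": 0,"jaw": -0.2},
  ],
)

```text
time_s: 16.22
position: [0.5186, 0.2189, 0.1458]
tool_rot: [[0.96, -0.28, -0.007], [-0.28, -0.96, -0.004], [-0.006, 0.005, -1.0]]
ft_force: [-0.0, 0.1, -0.2]
grip_width: 0.034
```

Request:
apply_moves(
  motion=[
    {"tx": 0,"ty": 0,"tz": 0,"turn": 0,"jaw": -0.2},
    {"tx": 0,"ty": 0,"tz": 0,"turn": 0,"jaw": -0.2},
    {"tx": 0,"ty": 0,"tz": 0,"turn": 0,"jaw": -0.2},
    {"tx": 0,"ty": 0,"tz": 0,"turn": 0,"jaw": -0.2},
  ],
)

```text
time_s: 16.55
position: [0.5181, 0.2189, 0.1447]
tool_rot: [[0.96, -0.28, -0.009], [-0.28, -0.96, -0.004], [-0.008, 0.006, -1.0]]
ft_force: [-0.5, -0.3, -0.1]
grip_width: 0.0343
```

```bash
python3 st.py;python3 - <<'E'
from h import *
im,d=get_image("wrist"); save("w5.png",cv2.resize(im[120:330,140:460],None,fx=2.5,fy=2.5,interpolation=cv2.INTER_CUBIC))
E
```

```text
t 16.55 stage xy mm [ 3.98 13.74] z 144.7 Fstage [-0.3 -0.5 -0.1] M [-0.02  0.04  0.03] yaw -16.27
```

View pics/w5.png

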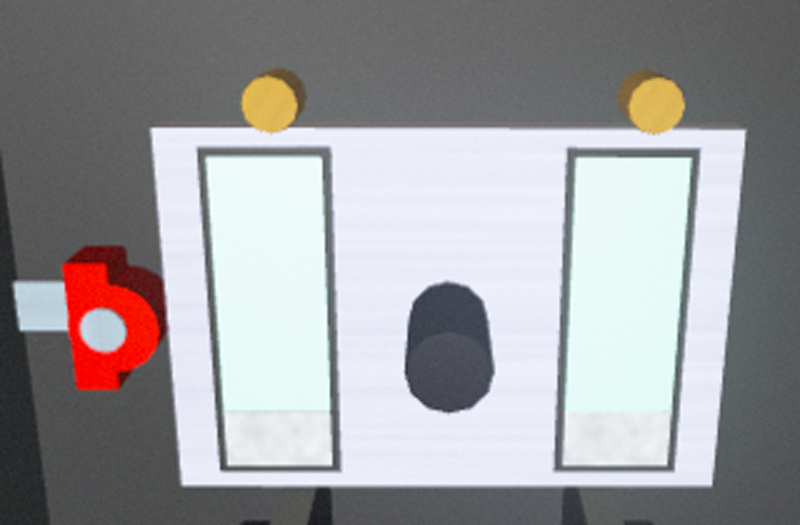

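The final view shows both pins on the upper edge at (270,130) and (655,130), the nose against the short edge at (165,320), and no plunger gap visible. The gripper is clear, so I'm handing in.

```bash
python3 -c "
from h import *
print(close_job())"
```

```text
the job is handed in; nothing more can be done
None
```

I picked up the carrier by its knob, set it flat on the stage with about 5 N, and slid it home against both pins and then the end stop. I then let go and handed the job in about 17 s into the 72 s limit.

- **First seating:** while I pushed, the tool crept about 0.8° out of level and tipped the carrier with it. I released, levelled the tool, gripped again and made a second, more level push (tool about 0.3° off by its end).
- **Last readings before the final push and release:** about 6 N towards the pins, 5 N towards the stop and 6 N down. I took no force reading during the final push. The highest I read in any direction during the whole job was about 9 N.
- **Final checks:** the close-up showed the carrier's long edge on both pins and its short edge on the stop's nose, with no visible gap. The wrist force was about zero with the gripper clear. The carrier stopped 0.6 mm short of where I expected the stop and about 2 mm short of the nominal pin position. I put both down to camera and grip offsets.
- **Not checked:** plunger travel and final contact were judged only by picture and force, so a gap under about 0.5 mm would not show. I did not photograph the rest of the bench afterwards, but no force reading suggested touching anything else.

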